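# Hold down the reset of the tripped chocolate heater

### The job

One of the three heater channels on the control box has tripped: its lamp is red, the others are green. Take the reset pin out of its holder, push it down through the hole in line with the red lamp and press the recessed button all the way down; finish while still gripping the pin and holding that button down. Do not press the other two buttons, and leave the chocolate figures and the bowl where they are.

Things in the scene. Friction and masses are not known exactly. Their poses are not given: they have to be found in the camera images.
- control: grey heater control box with an aluminium top panel, fixed, 112 x 222 x 70 mm (x, y, z). Origin: centre of its underside; at yaw 0 x points away from the robot, y along its long side. Its top has three vertical 14 mm holes at x = -22, y = +66, 0, -66 mm; a yellow button lies 17 mm down each. Each hole has its own lamp 48 mm farther along +x at the same y, joined by a short black line
- hole_left (a point): the left (+y) reset hole: the point on its axis at the panel's top surface (70 mm above the table). z up; same axes as the control box
- hole_middle (a point): the middle reset hole: the point on its axis at the panel's top surface (70 mm above the table). z up; same axes as the control box
- hole_right (a point): the right (-y) reset hole: the point on its axis at the panel's top surface (70 mm above the table). z up; same axes as the control box
- lamp_red: the red lamp (tripped channel): dome 28 mm across, 16 mm high, fixed on the panel. Origin at the centre of its underside, on the panel's top. It stands at one of the three lamp places, a different one from run to run
- lamp_green_a: a green lamp (healthy channel), same shape and origin as the red one
- lamp_green_b: the other green lamp (healthy channel), same shape and origin as the red one
- holder_mouth (a point): white block 60 x 60 x 80 mm high on a dark 90 x 90 x 6 mm foot, fixed; it holds the pin upright in a 10 mm hole, 75 mm deep, in its top. This point is the hole's mouth, centre of the block's top, 80 mm above the table; z up
- pin: the reset pin, loose, about 60 g, standing upright in the holder: a steel shaft 6 mm across and 70 mm long at the bottom, then a dark collar 22 mm across and 6 mm thick (it rests on the holder's top), then an orange square handle 16 x 16 mm, 52 mm long. Total length 128 mm. Origin at the centre of the shaft's lower end; z points up along the pin, x and y are square to the handle's faces
- pin_tip (a point): the centre of the pin's lower end (the pin's origin)
- pin_handle (a point): a point on the pin's axis inside the orange handle, 106 mm above the tip: 30 mm above the collar's top and 22 mm below the handle's top; a good place to grip
- button_left (a joint): travel of the recessed button in the left hole in m: 0 up, 0.008 fully down. Button 13 mm across, its top 17 mm below the panel's top when up. Sprung: it starts to move at about 1.6 N and is fully down at about 5.2 N; it comes back up when let go
- button_middle (a joint): travel of the recessed button in the middle hole in m: 0 up, 0.008 fully down. Button 13 mm across, its top 17 mm below the panel's top when up. Sprung: it starts to move at about 1.6 N and is fully down at about 5.2 N; it comes back up when let go
- button_right (a joint): travel of the recessed button in the right hole in m: 0 up, 0.008 fully down. Button 13 mm across, its top 17 mm below the panel's top when up. Sprung: it starts to move at about 1.6 N and is fully down at about 5.2 N; it comes back up when let go
- figure_a: a bystander: dark chocolate penguin figure, loose, 136 mm high, about 75 mm wide, 180 g. Origin at the centre of its foot, z up
- figure_b: a bystander: dark chocolate penguin figure, loose, 122 mm high, about 68 mm wide, 150 g. Origin at the centre of its foot, z up
- bowl: a bystander: empty steel bowl, loose, 110 mm across, 50 mm high. Origin at the centre of its underside, z up

How it is judged:
By the outcome, as a careful person would: the job done as asked, in the order asked, and still so for the second after the job is handed in, while the arm keeps its last pose, push and grip.
It also fails if it takes over 37 s, if anything falls off the work surface, if the arm or the gripper's body presses on something with over 40 N, if the wrist force passes 120 N, or if a joint passes its speed limit or range.

### The arm

A 7-joint arm with a two-finger parallel gripper is mounted at the origin on the work surface. World frame = base frame: x ahead of the robot, y to its left, z up, the work surface at z = 0. Lengths are in m, angles in rad, forces in N, time in s.
With the tool pointing down it reaches from about 0.425 to 0.875 m from the base axis. Payload 8.4 kg.
Tool frame: the origin (TCP) lies at the centre of the arm's flange, where the gripper is bolted on; the fingertips stand 173 mm ahead of it and the grasp point (between the pads) lies robot.grip_depth ahead of it (robot.grip_depth is the distance from the TCP to the grasp point, in m); z points along the fingers, y is the line along which they close (so a half turn about z gives the same grasp; the last joint's range is limited). The gripper opens to 85 mm and grips with 20 to 120 N. Pads are 22 mm wide; open, the fingers measure 114 mm over their backs; the gripper's body (76 mm by 85 mm) begins 54 mm behind the grasp point. The pads swing forward as they close: fully open they stand 13 mm farther back than shut.
Start: joints at [-1.258, 0.333, 0.04, 1.465, -0.013, 1.343, -0.059], TCP at [0.26, 0.596, 0.405] pointing down, gripper open.
Joint ranges: [-2.58, 2.58], [-0.38, 2.09], [-1.3, 1.39], [0.25, 2.4], [-1.5, 4.64], [0.08, 2.09], [-2.65, 2.65]. Speed limits (rad/s): [2.22, 2.22, 2.79, 2.79, 3.14, 3.14, 3.14].

### API

Orientations are given as a unit quaternion [x, y, z, w].
In Python, from rig import sense, viewer, job, look_for, cut_out, place_of, robot gives the robot as it stands.
- The arm moves only by the shell command python3 -m crank 'ROWS' [FORCE]. ROWS is a JSON object whose one key "series" holds a list of rows, each a list of 7 numbers: the turn, a rotation vector about the tool's x, y, z in units of 6 degrees (1.0 is 6 degrees), then the shift along the tool's x, y, z in units of 25 mm (1.0 is 25 mm), then the opening, from 0 (shut) to 1 (fully open). In form: {"series": [[wx, wy, wz, tx, ty, tz, hand], ...]}. A call has 1 to 8 rows; each row shifts and turns the commanded pose from where the row before left it, along the tool's axes as they then stand; what a row does not reach is not made up. A row lasts 1/12 s, in which the tool goes at most 41.7 mm and 7.16 degrees, less where a joint would pass 70% of its speed; a pose out of reach is approached as far as the arm can. A call is refused whole if a number of a shift passes 1 or a number of a turn 1, either way. A call with a gripper value outside its range is refused whole. The fingers move at their own pace and stop on an object; FORCE is the grip in N (left out, the last holds). Time passes only in rows, so rows that do not move let the fingers close. It gives the time, the measured TCP pose, the force, the opening and the grip force at its end, in the units of the state.
- sense(): the state, without advancing time (a new reading comes with each control period).
- viewer.camera(name): name is "side" or "top" or "wrist"; returns the picture (420x560x3 uint8, red, green, blue); there is no depth.
- viewer.camera_info(name): a dict with "mtx" (3x3 intrinsics, pixels), "world_from_camera" (4x4, takes a point from camera to world coordinates). Camera axes: x right, y down, z forward; pixel columns grow to the right and rows downward; lengths in m; the calibration is good to about 2 mm. A picture is of the moment at which its call begins: read the wrist's pose just before it. camera_info takes no time and is no camera call; for the wrist camera it gives the pose at the moment of the call.
- job.job_done(): hands the job in; it is judged then, once.
Trained networks look in the newest picture that a camera, given by its name, has taken for a name from the list of things; names that differ only in an ending like _2 or _b are one class to them, and where a whole thing is asked for, a point or a joint stands for the part that bears it (a point fixed in the world has none). Each returns a list of dicts, best first, with "confidence" (0 to 1); they miss things now and then, are a little off and sometimes report something else, mostly with a low value. They report only what shows in the picture. A call takes as long as a camera call.
- look_for(name, camera): "rect" ([left, top, width, height] as shares, 0 to 1, of the picture: columns of its width, rows of its height, round what is visible of it).
- cut_out(name, camera): "region" (420x560 bool, what is visible of it) and "rect" ([left, top, width, height] as shares, 0 to 1, of the picture: columns of its width, rows of its height, round what is visible of it).
- place_of(name, camera): "xy" ([column, row] as shares, 0 to 1, of the picture: columns of its width, rows of its height: a listed point, or the origin of a listed thing).
The state is a dict: "t": time; "joints": joint angles; "joint_velocities": joint speeds; "tau": joint torques, N m; "position": TCP position; "eef_rot": TCP orientation; "force": force on the tool from outside, world axes, zero at the start; "wrist_torque": the same for the moment, N m; "finger_gap": finger opening in m; "finger_force": force on a finger pad.
Only numpy, scipy, OpenCV 4.12 (cv2) and the standard library are available. Lean on these libraries where they do the work, as an engineer would, in place of code of your own. Each camera call takes 0.05 s, during which the arm holds its last target. There are 200 camera calls.

## Working session

There is one attempt and no reset: what is moved stays moved. The work goes in short steps, Python scripts to look and compute and a shell command to move; the robot and the scene stay as the last step left them, time stands still between calls to the robot, and variables do not carry over. Pictures are saved under pics/ and viewed, at most 10 in all, crops included, and the job is handed in when it is done.

```bash
mkdir -p pics; ls; cat > h.py <<'E'
import numpy as np, cv2
from rig import sense, viewer, job, look_for, cut_out, place_of, robot
from scipy.spatial.transform import Rotation as R
def ray(cam,xy,info=None):
    i=info or viewer.camera_info(cam); K=np.array(i["mtx"]);T=np.array(i["world_from_camera"])
    d=T[:3,:3]@np.linalg.solve(K,[xy[0]*560,xy[1]*420,1]); return T[:3,3],d/np.linalg.norm(d)
def atz(o,d,z): return o+d*(z-o[2])/d[2]
def meet(rs):
    A=sum(np.eye(3)-np.outer(d,d) for o,d in rs); b=sum((np.eye(3)-np.outer(d,d))@o for o,d in rs)
    p=np.linalg.solve(A,b); return p,[float(np.linalg.norm(np.cross(p-o,d))) for o,d in rs]
def save(cam,name): im=viewer.camera(cam); cv2.imwrite(f"pics/{name}.png",im[...,::-1]); return im
def tool(v):  # world vector -> tool axes, units of 25mm
    return R.from_quat(sense()["eef_rot"]).inv().apply(v)/.025
E
python3 - <<'E'
from h import *
a=save("top","top0");b=save("side","side0");
cv2.imwrite("pics/both.png",cv2.resize(np.vstack([a,b]),(800,1200))[:, :, ::-1][::1]) 
s=sense(); print(s["t"],s["position"],s["eef_rot"],robot.grip_depth,s["finger_gap"],s["force"])
for n in ["holder_mouth","pin_tip","pin_handle","hole_left","hole_middle","hole_right","lamp_red","lamp_green_a","control","figure_a","bowl"]:
    for c in ["top","side"]:
        for q in place_of(n,c)[:2]:
            o,d=ray(c,q["xy"]); print(n,c,np.round(q["xy"],3),round(q["confidence"],2),*[np.round(atz(o,d,z)[:2],3) for z in (0,.07,.08,.117)])
E
```

```text
pics
0.1 [0.26011959 0.59550474 0.40390819] [ 2.04485956e-01  9.78869217e-01 -7.35175717e-04 -9.98333739e-05] 0.1547 0.08529907595298322 [ 0.529541   -0.32767031 -0.34565072]
holder_mouth top [0.546 0.543] 0.66 [ 0.552 -0.122] [ 0.545 -0.115] [ 0.544 -0.115] [ 0.54  -0.111]
holder_mouth top [0.36  0.607] 0.64 [0.475 0.178] [0.472 0.167] [0.472 0.166] [0.47 0.16]
holder_mouth side [0.586 0.623] 0.96 [0.467 0.028] [0.47  0.138] [0.47  0.154] [0.471 0.212]
pin_tip top [0.754 0.549] 0.33 [ 0.544 -0.461] [ 0.538 -0.435] [ 0.537 -0.432] [ 0.533 -0.418]
pin_handle top [0.359 0.617] 0.45 [0.463 0.18 ] [0.461 0.168] [0.461 0.167] [0.46  0.161]
pin_handle side [0.588 0.594] 0.57 [ 0.465 -0.033] [0.467 0.082] [0.468 0.099] [0.469 0.16 ]
pin_handle side [0.497 0.497] 0.28 [ 0.625 -0.279] [ 0.612 -0.14 ] [ 0.61 -0.12] [ 0.603 -0.046]
hole_left top [0.542 0.54 ] 0.94 [ 0.556 -0.115] [ 0.548 -0.11 ] [ 0.547 -0.109] [ 0.543 -0.106]
hole_left top [0.747 0.551] 0.18 [ 0.542 -0.448] [ 0.535 -0.423] [ 0.534 -0.42 ] [ 0.531 -0.406]
hole_left side [0.527 0.504] 0.93 [ 0.57  -0.261] [ 0.562 -0.124] [ 0.561
[... 1422 characters left out ...]
6 0.529] 0.63 [ 0.568 -0.19 ] [ 0.561 -0.059] [ 0.56  -0.041] [0.556 0.028]
figure_a top [0.236 0.586] 0.8 [0.501 0.376] [0.497 0.354] [0.496 0.35 ] [0.494 0.338]
figure_a top [0.754 0.546] 0.63 [ 0.548 -0.461] [ 0.541 -0.435] [ 0.54  -0.432] [ 0.537 -0.418]
figure_a side [0.538 0.436] 0.93 [ 0.561 -0.482] [ 0.554 -0.324] [ 0.554 -0.301] [ 0.55  -0.217]
figure_a side [0.551 0.838] 0.82 [0.509 0.374] [0.507 0.451] [0.506 0.462] [0.506 0.502]
bowl top [0.43  0.402] 0.83 [0.728 0.069] [0.711 0.064] [0.708 0.064] [0.699 0.061]
bowl side [0.408 0.644] 0.84 [0.724 0.084] [0.702 0.188] [0.699 0.203] [0.687 0.259]
bowl side [0.584 0.585] 0.25 [ 0.471 -0.055] [0.472 0.063] [0.473 0.08 ] [0.474 0.142]
```

View pics/top0.png

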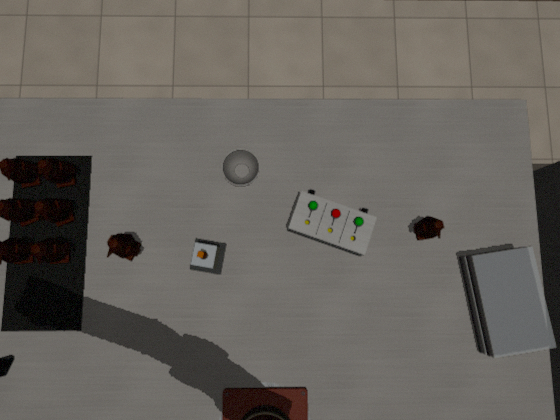

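View pics/side0.png

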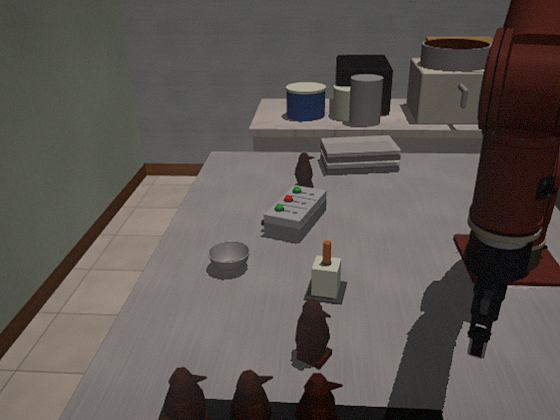

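The red lamp is the middle one: (335,213) in the top view, between the two greens. The pin stands at (202,254) top and (326,253) side, and the middle hole's button shows at about (330,230) top. I'm moving towards the pin at a safe height.

```bash
python3 -m crank '{"series": [[0,0,0,-0.9,-0.79,0,1],[0,0,0,-0.9,-0.79,0,1],[0,0,0,-0.9,-0.79,0,1],[0,0,0,-0.9,-0.79,0,1],[0,0,0,-0.9,-0.79,0,1],[0,0,0,-0.9,-0.79,0,1],[0,0,0,-0.9,-0.79,0,1],[0,0,0,-0.9,-0.79,0,1]]}'
python3 - <<'E'
from h import *
s=sense(); T=np.array(viewer.camera_info("wrist")["world_from_camera"]); r=R.from_quat(s["eef_rot"])
print(s["position"],r.as_matrix().round(3)); print(r.inv().apply(T[:3,3]-s["position"]), (r.as_matrix().T@T[:3,:3]).round(3)); print(viewer.camera_info("wrist")["mtx"])
E
```

```text
t: 1.87
position: [0.3623, 0.3774, 0.4049]
eef_rot: [0.204, 0.979, 0.0, 0.0]
force: [0.6, 0.5, 0.8]
finger_gap: 0.0851
finger_force: 0.0
[0.36228674 0.37735794 0.40489132] [[-0.916  0.4    0.   ]
 [ 0.4    0.916  0.   ]
 [ 0.     0.    -1.   ]]
[0.07070893 0.00053238 0.03044386] [[ 0.001 -0.961 -0.276]
 [ 1.     0.001  0.001]
 [-0.001 -0.276  0.961]]
[[349.71340194   0.         277.49136019]
 [  0.         349.71340194 204.61253416]
 [  0.           0.           1.        ]]
```

```bash
python3 -m crank '{"series": [[0,0,0,-0.9,-0.79,0,1],[0,0,0,-0.9,-0.79,0,1],[0,0,0,-0.9,-0.79,0,1],[0,0,0,-0.9,-0.79,0,1],[0,0,0,-0.9,-0.79,0,1],[0,0,0,0,0,0,1]]}'
cat > m.py <<'E'
from h import *
import sys,pickle
tag=sys.argv[1]; names=sys.argv[2].split(",")
s=sense(); info=viewer.camera_info("wrist"); im=save("wrist",tag); out={}
try: D=pickle.load(open("rays.pkl","rb"))
except Exception: D={}
for n in names:
    for q in place_of(n,"wrist")[:1]:
        o,d=ray("wrist",q["xy"],info); print(n,np.round(np.array(q["xy"])*[560,420],1),round(q["confidence"],2))
        D.setdefault(n,[]).append((o,d))
        if len(D[n])>1: p,e=meet(D[n]); print("  meet",p.round(4),np.round(e,4))
        print("  at",*[(z,atz(o,d,z)[:2].round(4)) for z in (.07,.08,.116)])
pickle.dump(D,open("rays.pkl","wb")); print(s["t"],s["position"])
E
python3 m.py w1 holder_mouth,pin_handle,pin_tip
```

```text
t: 2.37
position: [0.428, 0.2376, 0.4052]
eef_rot: [0.208, 0.978, -0.0, 0.001]
force: [0.2, -0.6, 0.4]
finger_gap: 0.0856
finger_force: 0.0
holder_mouth [221.2 260.9] 0.62
  at (0.07, array([0.4735, 0.1597])) (0.08, array([0.4699, 0.1632])) (0.116, array([0.4569, 0.1758]))
pin_handle [218.1 283.8] 0.98
  at (0.07, array([0.494 , 0.1461])) (0.08, array([0.4897, 0.15  ])) (0.116, array([0.4743, 0.1643]))
2.3667 [0.42801504 0.23757007 0.4051654 ]
```

View pics/w1.png

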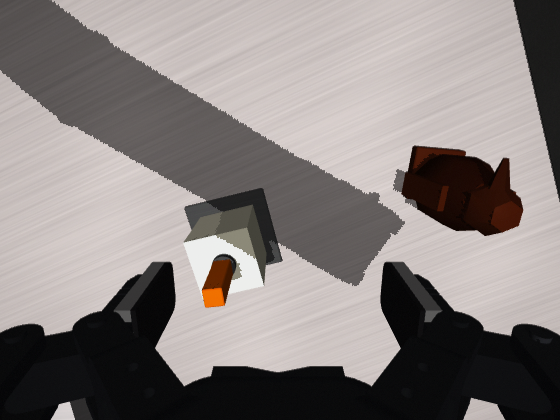

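The wrist view shows the handle top at (213,297), the block's white top around (225,265), and the penguin off to the right. I'll compute the handle's yaw next.

```bash
cat > yaw.py <<'E'
from h import *
import sys
im=cv2.imread(f"pics/{sys.argv[1]}.png"); info=viewer.camera_info("wrist"); r=R.from_quat(sense()["eef_rot"])
b,g,rr=[im[...,i].astype(int) for i in range(3)]
def go(m,z):
    n,l,st,c=cv2.connectedComponentsWithStats(m.astype(np.uint8)); k=1+np.argmax(st[1:,4]); v,u=np.nonzero(l==k)
    P=np.array([atz(*ray("wrist",((x+.5)/560,(y+.5)/420),info),z)[:2] for x,y in zip(u,v)])
    q=cv2.minAreaRect((P*1000).astype(np.float32)); print(st[k],"rect mm,yaw",q)
    a=np.degrees(np.arctan2(*r.as_matrix()[[1,0],1])); print("tool y yaw",a,"turn needed about world z mod 90:",(q[2]-a+45)%90-45)
go((rr>215)&(b<60)&(g>60),.138)
go((rr>190)&(b>185)&(g>185)&(abs(np.indices(b.shape)[0]-265)<60)&(abs(np.indices(b.shape)[1]-225)<45)&(np.abs(rr-b)<12),.08)
print(im[297,213],im[255,200],im[100,300])
E
python3 yaw.py w1
```

```text
[202 288  22  19 337] rect mm,yaw ((471.0527648925781, 171.7266845703125), (14.783159255981445, 14.850385665893555), 73.30140686035156)
tool y yaw 66.45999436067613 turn needed about world z mod 90: 6.841412499675428
[ 181  206   89  119 4523] rect mm,yaw ((474.73638916015625, 168.98301696777344), (85.45881652832031, 119.49179077148438), 66.1605453491211)
tool y yaw 66.45999436067613 turn needed about world z mod 90: -0.29944901155504056
[  0 111 240] [237 238 237] [197 201 209]
```

```bash
python3 -m crank '{"series": [[0,0,-0.4,-0.9,-0.63,0.5,1],[0,0,-0.4,-0.9,-0.63,0.5,1],[0,0,-0.35,-0.9,-0.63,0.5,1],[0,0,0,0,0,0,1],[0,0,0,0,0,0,1]]}'
python3 m.py w2 holder_mouth,pin_handle,pin_tip; python3 yaw.py w2
```

```text
t: 2.98
position: [0.4713, 0.1748, 0.3665]
eef_rot: [0.146, 0.989, -0.001, -0.001]
force: [0.1, 0.8, 0.8]
finger_gap: 0.0855
finger_force: 0.0
holder_mouth [263.9 204.7] 0.94
  meet [0.4695 0.1647 0.0835] [0.0009 0.0009]
  at (0.07, array([0.4739, 0.1634])) (0.08, array([0.4712, 0.1646])) (0.116, array([0.4617, 0.1689]))
pin_handle [263.1 221.9] 0.56
  meet [0.4723 0.1656 0.1197] [0.0005 0.0005]
  at (0.07, array([0.4874, 0.1585])) (0.08, array([0.4842, 0.1599])) (0.116, array([0.4729, 0.1649]))
2.9833 [0.47133787 0.17481765 0.36646278]Traceback (most recent call last):
  File "yaw.py", line 10, in <module>
    go((rr>215)&(b<60)&(g>60),.138)
    ~~^^^^^^^^^^^^^^^^^^^^^^^^^^^^^
  File "yaw.py", line 6, in go
    n,l,st,c=cv2.connectedComponentsWithStats(m.astype(np.uint8)); k=1+np.argmax(st[1:,4]); v,u=np.nonzero(l==k)
                                                                       ~~~~~~~~~^^^^^^^^^^
    return _wrapfunc(a, 'argmax', axis=axis, out=out, **kwds)
    return bound(*args, **kwds)
ValueError: attempt to get argmax of an empty sequence
```

View pics/w2.png

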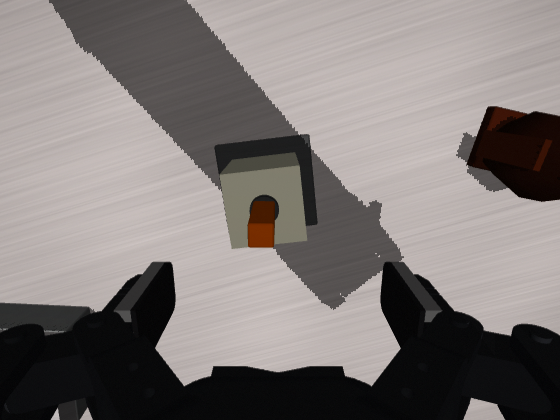

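```bash
sed -i 's/^go(.*138)/go((rr>140)\&(b<60)\&(g>45)\&(rr-b>110),.138)/; /^go((rr>190/d' yaw.py; python3 yaw.py w2
python3 -m crank '{"series": [[0,0,0,-0.16,-0.36,0.3,1],[0,0,0,0,0,0.7,1],[0,0,0,0,0,0.8,1],[0,0,0,0,0,0.4,1],[0,0,0,0,0,0,1]]}'
python3 m.py w3 pin_handle; python3 yaw.py w3
```

```text
t: 3.6
position: [0.4715, 0.1647, 0.31]
eef_rot: [0.145, 0.989, -0.001, -0.001]
force: [-0.5, 0.5, 0.1]
finger_gap: 0.0855
finger_force: 0.0
pin_handle [276.6 254.4] 0.85
  meet [0.4731 0.1647 0.1173] [0.0007 0.0007 0.0006]
  at (0.07, array([0.4932, 0.1579])) (0.08, array([0.4889, 0.1592])) (0.116, array([0.4736, 0.1639]))
3.6 [0.4715381  0.16472228 0.30996177]Traceback (most recent call last):
  File "yaw.py", line 10, in <module>
    go((rr>140)&(b<60)&(g>45)&(rr-b>110),.138)
    ~~^^^^^^^^^^^^^^^^^^^^^^^^^^^^^^^^^^^^^^^^
  File "yaw.py", line 6, in go
    n,l,st,c=cv2.connectedComponentsWithStats(m.astype(np.uint8)); k=1+np.argmax(st[1:,4]); v,u=np.nonzero(l==k)
                                                                       ~~~~~~~~~^^^^^^^^^^
    return _wrapfunc(a, 'argmax', axis=axis, out=out, **kwds)
    return bound(*args, **kwds)
ValueError: attempt to get argmax of an empty sequence
Traceback (most recent call last):
  File "yaw.py", line 10, in <module>
    go((rr>140)&(b<60)&(g>45)&(rr-b>110),.138)
    ~~^^^^^^^^^^^^^^^^^^^^^^^^^^^^^^^^^^^^^^^^
  File "yaw.py", line 6, in go
    n,l,st,c=cv2.connectedComponentsWithStats(m.astype(np.uint8)); k=1+np.argmax(st[1:,4]); v,u=np.nonzero(l==k)
                                                                       ~~~~~~~~~^^^^^^^^^^
ValueError: attempt to get argmax of an empty sequence
```

View pics/w3.png

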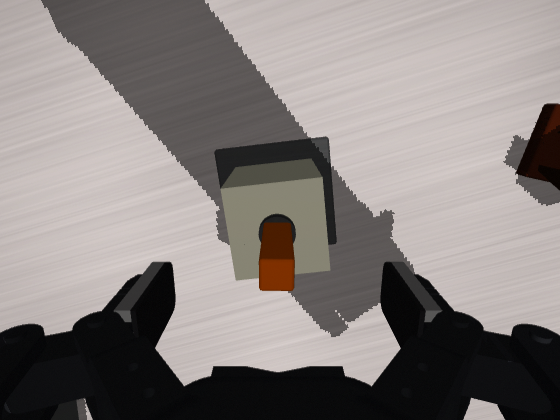

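The handle (277,273) is centred between the fingers and square to them. I'll go down and grip it.

```bash
python3 -m crank '{"series": [[0,0,0,-0.06,0,0.5,1],[0,0,0,0,0,0.5,1],[0,0,0,0,0,0.5,1],[0,0,0,0,0,0,1],[0,0,0,0,0,0,0.4],[0,0,0,0,0,0,0],[0,0,0,0,0,0,0],[0,0,0,0,0,0,0]]}' 60
python3 -m crank '{"series": [[0,0,0,0,0,0,0],[0,0,0,0,0,0,0],[0,0,0,0,0,0,0],[0,0,0,0,0,0,0],[0,0,0,0,0,0,0]]}'
```

```text
t: 4.37
position: [0.4743, 0.1648, 0.2757]
eef_rot: [0.145, 0.989, 0.0, 0.001]
force: [0.1, 0.2, 0.7]
finger_gap: 0.0389
finger_force: 0.0
t: 4.78
position: [0.4741, 0.1647, 0.275]
eef_rot: [0.145, 0.989, 0.0, 0.0]
force: [-0.9, -0.7, 4.7]
finger_gap: 0.0151
finger_force: 59.4
```

```bash
python3 -m crank '{"series": [[0,0,0,0,0,-0.3,0],[0,0,0,0,0,-0.9,0],[0,0,0,0,0,-0.9,0],[0,0,0,0,0,-0.9,0],[0,0,0,0,0,-0.9,0],[0,0,0,0,0,-0.9,0],[0,0,0,0,0,0,0]]}'
python3 m.py w4 pin_tip,pin_handle
```

```text
t: 5.37
position: [0.4748, 0.1647, 0.3993]
eef_rot: [0.145, 0.989, 0.002, 0.002]
force: [0.6, 0.4, -0.2]
finger_gap: 0.0151
finger_force: 59.1
pin_tip [279.1 207.9] 0.86
  at (0.07, array([0.4949, 0.1628])) (0.08, array([0.492 , 0.1636])) (0.116, array([0.4814, 0.1663]))
pin_handle [276.5 282.6] 0.72
  meet [0.454  0.1767 0.2006] [0.023  0.0073 0.0153 0.04  ]
  at (0.07, array([0.5654, 0.1393])) (0.08, array([0.5601, 0.1408])) (0.116, array([0.5411, 0.1464]))
5.3667 [0.47481038 0.1647457  0.39934691]
```

View pics/w4.png

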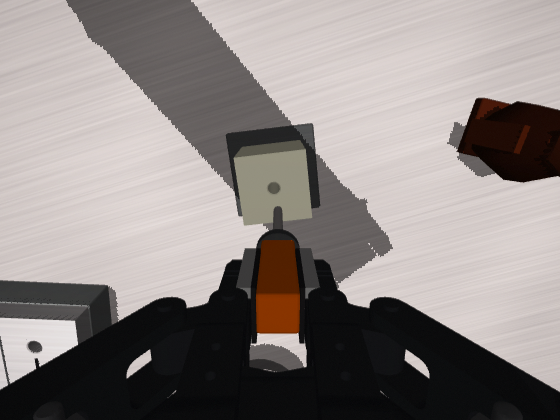

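The pin is out and upright: tip at (279,208), handle centred, and the box edge shows at lower left. I'll move to above the middle hole.

```bash
python3 -m crank '{"series": [[0,0,0,-0.3,-0.5,0,0],[0,0,0,-0.5,-0.9,0,0],[0,0,0,-0.5,-0.9,0,0],[0,0,0,-0.5,-0.9,0,0],[0,0,0,-0.5,-0.9,0,0],[0,0,0,-0.5,-0.9,0,0],[0,0,0,-0.5,-0.9,0,0],[0,0,0,-0.5,-0.9,0,0]]}'
python3 -m crank '{"series": [[0,0,0,-0.5,-0.9,0,0],[0,0,0,-0.5,-0.9,0,0],[0,0,0,-0.5,-0.9,0,0],[0,0,0,-0.5,-0.9,0,0],[0,0,0,-0.5,-0.9,0,0],[0,0,0,-0.5,-0.9,0,0],[0,0,0,0,0,0,0],[0,0,0,0,0,0,0]]}'
rm rays.pkl; python3 m.py w5 pin_tip,hole_middle,hole_left,hole_right,lamp_red
```

```text
t: 6.18
position: [0.5158, -0.0267, 0.3935]
eef_rot: [0.145, 0.989, -0.0, -0.001]
force: [0.8, 0.6, -0.3]
finger_gap: 0.0151
finger_force: 59.1
t: 6.85
position: [0.5486, -0.1777, 0.3933]
eef_rot: [0.147, 0.989, -0.001, -0.001]
force: [0.2, 0.3, -0.5]
finger_gap: 0.0149
finger_force: 59.0
pin_tip [278.  207.4] 0.97
  at (0.07, array([ 0.5636, -0.1813])) (0.08, array([ 0.5608, -0.1805])) (0.116, array([ 0.5507, -0.1775]))
hole_middle [278.6 182.7] 0.58
  at (0.07, array([ 0.5427, -0.1745])) (0.08, array([ 0.5406, -0.1738])) (0.116, array([ 0.533 , -0.1717]))
hole_left [350.4 186.6] 0.66
  at (0.07, array([ 0.5638, -0.1164])) (0.08, array([ 0.561 , -0.1178])) (0.116, array([ 0.5508, -0.1227]))
hole_right [193.1 178.4] 0.81
  at (0.07, array([ 0.518 , -0.2432])) (0.08, array([ 0.5168, -0.2403])) (0.116, array([ 0.5122, -0.2296]))
lamp_red [271.2 235.3] 0.55
  at (0.07, array([ 0.5868, -0.1946])) (0.08, array([ 0.5832, -0.1933])) (0.116, array([ 0.5702, -0.1887]))
6.85 [ 0.54864672 -0.17771141  0.39333711]
```

View pics/w5.png

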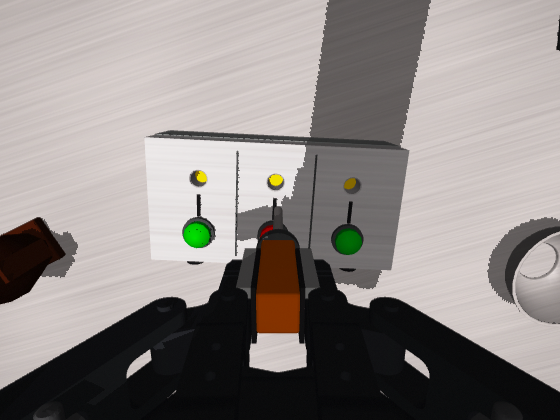

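The middle hole (yellow button) is at (276,182), with the pin tip at (278,207) about 55 mm above the panel. The red lamp sits right behind the tip, so this is the right channel. I'll descend close to the panel and measure again.

```bash
python3 -m crank '{"series": [[0,0,0,0.2,-0.05,0.5,0],[0,0,0,0,0,0.5,0],[0,0,0,0,0,0.5,0],[0,0,0,0,0,0,0],[0,0,0,0,0,0,0]]}'
python3 m.py w6 pin_tip,hole_middle; python3 - <<'E'
import cv2
im=cv2.imread("pics/w6.png"); cv2.imwrite("pics/w6c.png",cv2.resize(im[140:260,200:360],(800,600),interpolation=cv2.INTER_NEAREST))
E
```

```text
t: 7.57
position: [0.5439, -0.1757, 0.3563]
eef_rot: [0.145, 0.989, -0.0, -0.001]
force: [0.1, 0.8, -0.9]
finger_gap: 0.0153
finger_force: 59.0
pin_tip [275.7 209.1] 0.56
  meet [ 0.9472 -0.2997 -1.3061] [0.0048 0.0048]
  at (0.07, array([ 0.5495, -0.178 ])) (0.08, array([ 0.5467, -0.1771])) (0.116, array([ 0.5364, -0.1739]))
hole_middle [276.5 197. ] 0.85
  meet [ 0.5518 -0.1776  0.026 ] [0.0005 0.0005]
  at (0.07, array([ 0.5405, -0.1746])) (0.08, array([ 0.538 , -0.1739])) (0.116, array([ 0.529 , -0.1711]))
7.5667 [ 0.54391334 -0.1757228   0.35631482]
```

View pics/w6c.png

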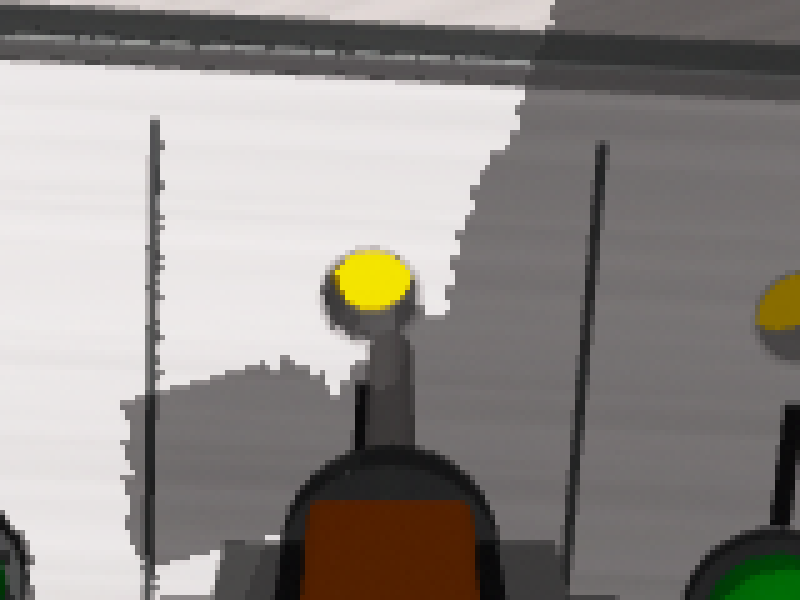

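Rim of the middle hole is centred at (274,198.6), 19.6 px across. The tip is at about (278.2,210), a little right of and behind the hole.

```bash
python3 - <<'E'
from h import *
i=viewer.camera_info("wrist"); s=sense()
save("side","s1")
h=atz(*ray("wrist",(274.5/560,199/420),i),.07)
for z in (.086,.091,.096):
    t=atz(*ray("wrist",(278.5/560,210/420),i),z); print(z,t[:2].round(4),"move",tool(h-t).round(3))
print(h,s["position"])
tip=ray("wrist",(278.5/560,210/420),i)
for n in ["pin_tip","pin_handle","hole_middle"]:
    for q in place_of(n,"side")[:1]: 
        print(n,np.array(q["xy"])*[560,420],q["confidence"])
        if n=="pin_tip": print(meet([tip,ray("side",q["xy"])]))
E
python3 - <<'E'
import cv2
im=cv2.imread("pics/s1.png"); cv2.imwrite("pics/s1c.png",cv2.resize(im[130:250,220:380],(800,600),interpolation=cv2.INTER_NEAREST))
E
```

```text
0.086 [ 0.5477 -0.1755] move [ 0.156 -0.12   0.64 ]
0.091 [ 0.5462 -0.1751] move [ 0.095 -0.119  0.84 ]
0.096 [ 0.5447 -0.1747] move [ 0.034 -0.118  1.04 ]
[ 0.5431009  -0.17726418  0.07      ] [ 0.54430023 -0.17621015  0.35775345]
pin_tip [301.672 193.62 ] 0.41
(array([ 0.54451776, -0.17431911,  0.10256253]), [0.0016482243905533646, 0.0016482243905535591])
pin_handle [302.512 159.012] 0.6
hole_middle [300.888 203.784] 0.81
```

View pics/s1c.png

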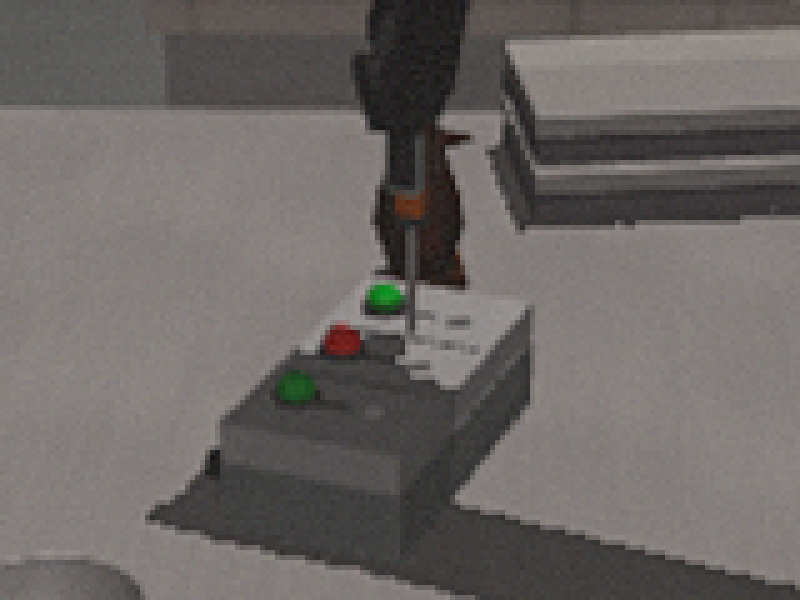

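Side view: the tip is at crop (411,338), i.e. (302,197.6), which puts it near z≈0.09. The red lamp is in line with it. I'll correct and lower by about 12 mm.

```bash
python3 -m crank '{"series": [[0,0,0,0.09,-0.12,0.25,0],[0,0,0,0,0,0.25,0],[0,0,0,0,0,0,0],[0,0,0,0,0,0,0]]}'
python3 m.py w7 pin_tip,hole_middle; python3 - <<'E'
import cv2
im=cv2.imread("pics/w7.png"); cv2.imwrite("pics/w7c.png",cv2.resize(im[160:250,220:340],(800,600),interpolation=cv2.INTER_NEAREST))
E
```

```text
t: 8.25
position: [0.5407, -0.1783, 0.3441]
eef_rot: [0.145, 0.989, -0.0, -0.001]
force: [-0.0, -0.2, -0.2]
finger_gap: 0.0151
finger_force: 59.0
pin_tip [277.8 205.8] 0.72
  meet [ 0.4627 -0.152   0.3846] [0.0122 0.0038 0.0089]
  at (0.07, array([ 0.5411, -0.1772])) (0.08, array([ 0.5383, -0.1764])) (0.116, array([ 0.5283, -0.1735]))
hole_middle [278.7 205.3] 0.61
  meet [ 0.5466 -0.1767  0.0488] [0.0011 0.0008 0.0014]
  at (0.07, array([ 0.5409, -0.1765])) (0.08, array([ 0.5381, -0.1757])) (0.116, array([ 0.5281, -0.1729]))
8.25 [ 0.54071585 -0.17826374  0.3440605 ]
```

View pics/w7c.png

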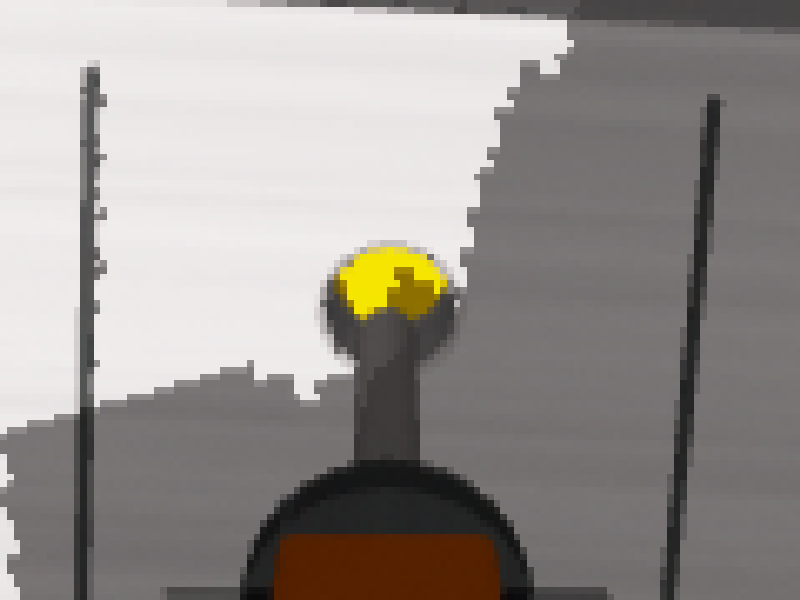

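The tip (278,210.4) projects about 1 mm behind the centre of the hole (278.5,205.6), well within clearance. I'll insert it.

```bash
python3 -m crank '{"series": [[0,0,0,0.04,0,0.2,0],[0,0,0,0,0,0.25,0],[0,0,0,0,0,0.25,0],[0,0,0,0,0,0.2,0],[0,0,0,0,0,0,0],[0,0,0,0,0,0,0]]}' 80
```

```text
t: 8.9
position: [0.5399, -0.178, 0.3217]
eef_rot: [0.145, 0.989, -0.0, -0.0]
force: [0.9, -0.6, -0.7]
finger_gap: 0.0146
finger_force: 79.0
```

```bash
python3 -m crank '{"series": [[0,0,0,0,0,0.15,0],[0,0,0,0,0,0.1,0],[0,0,0,0,0,0,0],[0,0,0,0,0,0,0]]}'
python3 -m crank '{"series": [[0,0,0,0,0,0.12,0],[0,0,0,0,0,0.12,0],[0,0,0,0,0,0,0],[0,0,0,0,0,0,0]]}'
```

```text
t: 9.23
position: [0.5402, -0.1781, 0.3163]
eef_rot: [0.145, 0.989, -0.0, 0.0]
force: [0.1, -0.2, 2.6]
finger_gap: 0.0152
finger_force: 79.5
t: 9.57
position: [0.5402, -0.1781, 0.3102]
eef_rot: [0.145, 0.989, -0.0, 0.0]
force: [0.7, 0.5, 4.0]
finger_gap: 0.0149
finger_force: 80.4
```

```bash
python3 -m crank '{"series": [[0,0,0,0,0,0.12,0],[0,0,0,0,0,0,0],[0,0,0,0,0,0,0]]}'
python3 -m crank '{"series": [[0,0,0,0,0,0.08,0],[0,0,0,0,0,0,0],[0,0,0,0,0,0,0]]}'
```

```text
t: 9.82
position: [0.5411, -0.1787, 0.3096]
eef_rot: [0.145, 0.989, 0.0, 0.002]
force: [-3.1, 0.4, 23.4]
finger_gap: 0.0148
finger_force: 83.5
t: 10.07
position: [0.5418, -0.1791, 0.3092]
eef_rot: [0.145, 0.989, 0.0, 0.004]
force: [-4.4, 1.6, 34.8]
finger_gap: 0.0148
finger_force: 85.6
```

The button has bottomed out. I'll ease the push to a moderate hold and check that it's stable.

```bash
python3 -m crank '{"series": [[0,0,0,0,0,-0.1,0],[0,0,0,0,0,0,0],[0,0,0,0,0,0,0],[0,0,0,0,0,0,0],[0,0,0,0,0,0,0],[0,0,0,0,0,0,0]]}'; python3 -m crank '{"series": [[0,0,0,0,0,0,0],[0,0,0,0,0,0,0],[0,0,0,0,0,0,0],[0,0,0,0,0,0,0],[0,0,0,0,0,0,0],[0,0,0,0,0,0,0]]}'
```

```text
t: 10.57
position: [0.5413, -0.1786, 0.3096]
eef_rot: [0.145, 0.989, -0.0, 0.003]
force: [0.7, -1.3, 16.3]
finger_gap: 0.0154
finger_force: 82.4
t: 11.07
position: [0.5413, -0.1786, 0.3096]
eef_rot: [0.145, 0.989, -0.0, 0.003]
force: [0.7, -0.4, 16.5]
finger_gap: 0.0151
finger_force: 82.4
```

```bash
python3 -c "
from rig import job; print(job.job_done())"
```

```text
the job is handed in; nothing more can be done
None
```

I handed the job in with the pin gripped in the middle hole (red lamp) and its button held fully down at a steady 16.5 N, about 11 s in; I kept clear of the other buttons, figures and bowl but took no final picture to confirm it.

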